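# Hold the lidded colour dish up to the studio camera

### The arm

A 6-joint arm with a two-finger parallel gripper is mounted at the origin on the work surface. World frame = base frame: x ahead of the robot, y to its left, z up, the work surface at z = 0. Lengths are in m, angles in rad, forces in N, time in s.
With the tool pointing down it reaches from about 0.375 to 0.975 m from the base axis. Payload 3.8 kg.
Tool frame: the origin (TCP) lies at the very end of the fingers, on their centre line; the grasp point (between the pads) lies 19 mm behind it; z points along the fingers, y is the line along which they close (so a half turn about z gives the same grasp; the last joint's range is limited). The gripper opens to 85 mm and grips with 20 to 120 N. Pads are 22 mm wide; open, the fingers measure 114 mm over their backs; the gripper's body (76 mm by 85 mm) begins 54 mm behind the grasp point. The pads swing forward as they close: fully open they stand 13 mm farther back than shut.
Start: joints at [1.236, 0.264, 1.604, -0, 1.274, -0.037], TCP at [0.198, 0.645, 0.231] pointing down, gripper open.
Joint ranges: [-2.63, 2.63], [-0.94, 2.18], [0.31, 2.57], [-1.31, 4.45], [0, 2.66], [-2.55, 2.55]. Speed limits (rad/s): [2.57, 2.57, 3.14, 3.14, 3.14, 3.14].

### API

Orientations are given as a rotation vector (axis times angle).
In Python, from workcell import read_state, read_camera, calibration, finish_job gives the robot as it stands.
- The arm moves only by the tool step_arm, never from a script. Its argument "commands" is a list of rows, each an object of numbers: "fingers": the gripper's target within -1 to 1 (shut at 1, half-way at 0, fully open at -1); "dx", "dy", "dz": the shift along the tool's x, y, z in m; "roll": the turn about the tool's z in degrees. In form: [{"fingers": .., "dx": .., "dy": .., "dz": .., "roll": ..}, ...]. A call has 1 to 8 rows; each row is the pose to reach, as a shift and turn from the pose commanded when the call began, along the tool's axes at that moment; what a row does not reach only later rows make up. A row lasts 1/8 s, in which the tool goes at most 62.5 mm and 10.7 degrees, less where a joint would pass 70% of its speed; a pose out of reach is approached as far as the arm can. A call with a gripper value outside its range is refused whole. The fingers move at their own pace and stop on an object; "squeeze" is the grip in N (left out, the last holds). Time passes only in rows, so rows that repeat a pose let the fingers close. It gives the time, the measured TCP pose, the force, the opening and the grip force at its end, in the units of the state.
- read_state(): the state, without advancing time (a new reading comes with each control period).
- read_camera(name): name is "scene" or "side" or "wrist"; returns (picture, depth): 480x640x3 uint8, blue, green, red; 480x640 float32, m along the optical axis (not along the pixel's ray), 0 where there is no reading.
- calibration(name): a dict with "intrinsics" (3x3 intrinsics, pixels), "k1" (the pictures are not rectified: a ray, as slopes to the right and down, at radius r is drawn at 1 + k1 r^2 times it, then the intrinsics apply), "world_to_cam" (4x4, takes a point from world to camera coordinates). Camera axes: x right, y up, looking along -z (the intrinsics and any distortion apply to the point x, -y, -z); pixel columns grow to the right and rows downward; lengths in m; the calibration is good to about 2 mm. A picture is of the moment at which its call begins: read the wrist's pose just before it. calibration takes no time and is no camera call; for the wrist camera it gives the pose at the moment of the call.
- finish_job(): hands the job in; it is judged then, once.
The state is a dict: "time": time; "q": joint angles; "joint_vel": joint speeds; "joint_torque": joint torques, N m; "tool_pos": TCP position; "tcp_rot": TCP orientation; "wrist_force": force on the tool from outside, world axes, zero at the start; "torque": the same for the moment, N m; "width": opening from 0.0 (shut) to 1.0 (fully open); "grip_force": force on a finger pad.
Only numpy, scipy, OpenCV 4.12 (cv2) and the standard library are available. Lean on these libraries where they do the work, as an engineer would, in place of code of your own. Each camera call takes 0.05 s, during which the arm holds its last target. There are 200 camera calls.

### The job

The round white dish with the lid is to be photographed: take it by its body, lift it off the wooden rack with its lid on, and hold it up in front of the camera, centred over the round cork disc of the photo stand and with the middle of its body level with the centre of the lens. Keep it upright and the lid seated all the way, do not bump the camera or shift the other two dishes or the jar of brushes. Finish while still holding it there in the air, level and still: do not put it down or let go.

Things in the scene. Friction and masses are not known exactly. Their poses are not given: they have to be found in the camera images.
- dish: the round dish to be held: white porcelain cylinder, 58 mm outer diameter, 32 mm high, wall 3.5 mm, about 100 g (varies); origin at the centre of its underside, z up. A loose lid closes it; the other round dish on the rack has no lid and the other lidded dish is square. At first it stands on one of three places on the rack, 120 mm apart along the rack
- dish_mid (a point): middle of the round dish's body, on its axis 16 mm above its underside
- lid: the round dish's loose lid, white porcelain, about 30 g: a disc of 54 mm diameter and 4 mm thick lying on the dish's rim (a 4 mm plug below it, 47 mm across, sits inside the rim with about 2 mm play all round), with a 16 mm wide knob rising to 17 mm above the rim. Origin at the centre of the disc's underside, 32 mm above the dish's underside when seated. Lifting the knob lifts only the lid
- open_dish: bystander: round white dish of the same size without a lid, blue paint in it, loose on the rack; origin at the centre of its underside
- square_dish: bystander: square white lidded dish, 52 x 52 mm and 32 mm high, with its lid and knob 49 mm high, loose on the rack; origin at the centre of its underside
- rack: fixed low wooden rack, a plank 110 mm (its x) by 380 mm (its y), top 30 mm above the table; origin at the centre of its underside, on the table. The three dishes stand in a row along its y
- stand: fixed photo stand: plywood board 120 mm (its x) by 320 mm (its y, from -70 to +250 mm) and 12 mm thick with a cork disc 90 mm across and 3 mm thick (top 15 mm above the table). Origin on the table under the disc's centre, z up. A 14 mm post rises to 282 mm at 210 mm from the disc's centre along +y
- camera: fixed black camera clamped to the stand's post, at a height that varies (lens centre 155 to 225 mm above the table); body 74 mm wide, 52 mm high (with a 9 mm hump on top); origin on the post axis at lens height; it looks along its -y, at the space above the cork disc
- lens (a point): centre of the lens's front glass, 42 mm wide barrel; about 135 mm from the axis through the cork disc's centre
- jar: bystander: loose glass jar, 76 mm in diameter and 95 mm high, with brushes rising to about 0.21 m; origin at the centre of its underside
There are look-alikes about, which are no part of the job. Leave any red or turquoise look-alike of the lid alone.

How it is judged:
By the outcome, as a careful person would: the job done as asked, in the order asked, and still so for the second after the job is handed in, while the arm keeps its last pose, push and grip.
It also fails if it takes over 43 s, if anything falls off the work surface, if the arm or the gripper's body presses on something with over 40 N, if the wrist force passes 120 N, or if a joint passes its speed limit or range.

## Working session

There is one attempt and no reset: what is moved stays moved. The work goes in short steps, Python scripts to look and compute and a tool call to move; the robot and the scene stay as the last step left them, time stands still between calls to the robot, and variables do not carry over. Pictures are saved under pics/ and viewed, at most 10 in all, crops included, and the job is handed in when it is done.

Besides the shell and the picture viewer there is one more tool, called after "Emit:" in YAML: its name, and indented under it one key for each argument. step_arm: Moves the arm, as the interface text tells. Its arguments: {"type":"object","properties":{"commands":{"type":"array","items":{"type":"object","properties":{"fingers":{"type":"number"},"dx":{"type":"number"},"dy":{"type":"number"},"dz":{"type":"number"},"roll":{"type":"number"}}}},"squeeze":{"type":"number"}},"required":["commands"]}

```bash
mkdir -p pics
cat > h.py <<'E'
import numpy as np, cv2
from workcell import *
def save(name,fn):
    p,d=read_camera(name); c=calibration(name)
    cv2.imwrite(f'pics/{fn}.png',p); np.savez(f'pics/{fn}.npz',p=p,d=d,K=c['intrinsics'],k1=c['k1'],T=c['world_to_cam'])
def cloud(fn):
    z=np.load(f'pics/{fn}.npz'); K=z['K'];k=float(z['k1']);d=z['d']
    v,u=np.mgrid[0:480,0:640].astype(np.float32)
    pts=np.stack([u.ravel(),v.ravel()],1).reshape(-1,1,2)
    n=cv2.undistortPoints(pts,K.astype(float),np.array([k,0,0,0,0])).reshape(480,640,2)
    P=np.stack([n[...,0]*d,-n[...,1]*d,-d],-1)
    T=np.linalg.inv(z['T']); W=P@T[:3,:3].T+T[:3,3]
    W[d<=0]=np.nan
    return z['p'],W
E
python3 - <<'E'
from h import *
for n in ('scene','side','wrist'): save(n,n+'0')
a=[cv2.resize(cv2.imread(f'pics/{n}0.png'),(400,300)) for n in('side','wrist')]
cv2.imwrite('pics/sw.png',np.hstack(a))
s=read_state(); print(s['tool_pos'],s['tcp_rot'],s['time'],s['width'])
E
```

```text
[0.1978691  0.64474366 0.23022469] [-4.65964955e-01 -3.10653317e+00  2.75448731e-03] 0.15 0.9978941964425347
```

View pics/scene0.png

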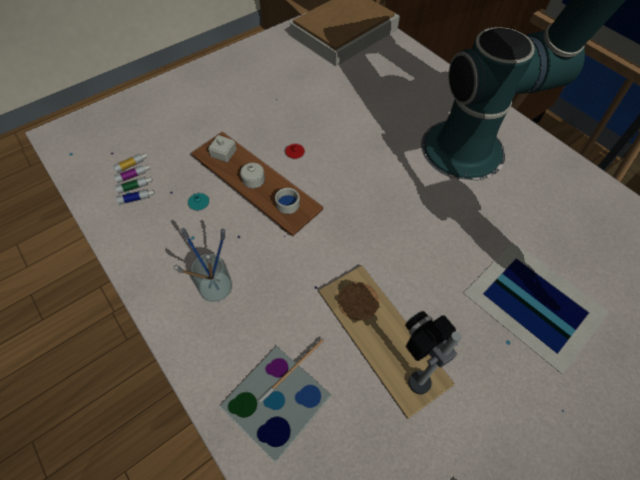

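View pics/sw.png

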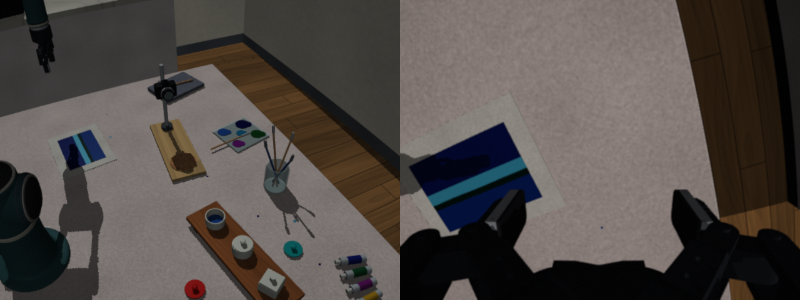

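In the scene view, the candidates are the square lidded dish (222,148), the round lidded dish (252,175) in the middle, the open blue-paint dish (287,200), and the red (295,151) and turquoise (199,202) look-alike lids. I choose (252,175). The stand's disc is at (357,298), the camera at (430,335) and the jar at (210,280).

Run:
```python
from h import *
p,W=cloud('scene0')
np.set_printoptions(precision=4,suppress=True)
for n,(u,v) in dict(sq=(222,148),dish=(252,175),open=(287,200),red=(295,151),tq=(199,202),disc=(350,293),disc2=(357,298),jar=(210,280),cam=(430,325),lens=(413,325)).items(): print(n,W[v,u])
Z=W[...,2]
def box(u0,u1,v0,v1): 
    m=np.zeros(Z.shape,bool); m[v0:v1,u0:u1]=1; return m&np.isfinite(Z)
# rack top
m=box(180,330,125,240)&(abs(Z-.03)<.006)
hsv=cv2.cvtColor(p,cv2.COLOR_BGR2HSV)
m&=hsv[...,1]>80
r=cv2.minAreaRect((W[m][:,:2]*1000).astype(np.float32)); print('rack',m.sum(),r, W[m][:,2].mean())
for n,b in dict(sq=(205,238,132,162),dish=(238,268,160,190),open=(270,303,185,216)).items():
    m=box(*b)&(Z>.05)&(Z<.09); q=W[m]; print(n,m.sum(),(q.min(0)+q.max(0))/2,q.min(0),q.max(0))
# stand
m=box(310,460,255,420)&(abs(Z-.012)<.006)&(hsv[...,1]>60)
r=cv2.minAreaRect((W[m][:,:2]*1000).astype(np.float32)); print('stand',r,cv2.boxPoints(r),np.median(W[m][:,2]))
m=box(400,462,300,400)&(Z>.1)
q=W[m];print('cam',m.sum(),q.min(0),q.max(0))
m=box(160,235,220,305)&(Z>.03); q=W[m]; print('jar',q.min(0),q.max(0),np.median(q,0))
big=cv2.resize(np.hstack([p[120:240,180:330]]),(600,480),interpolation=cv2.INTER_CUBIC)
cv2.imwrite('pics/crop1.png',big)
```

```text
sq [ 0.5596 -0.3426  0.0654]
dish [ 0.5485 -0.2181  0.0678]
open [ 0.5133 -0.122   0.0393]
red [ 0.3858 -0.2663  0.0077]
tq [ 0.6809 -0.2728  0.0066]
disc [0.5419 0.1561 0.0147]
disc2 [0.5376 0.1749 0.0153]
jar [ 0.7786 -0.0156  0.0928]
cam [0.5542 0.3472 0.2347]
lens [0.5679 0.3276 0.2159]
rack 3378 ((575.6461181640625, -228.733154296875), (190.01910400390625, 379.4956359863281), 9.909361839294434) 0.02980837661168327
sq 384 [ 0.5539 -0.3571  0.0663] [ 0.5203 -0.3903  0.0501] [ 0.5876 -0.3239  0.0826]
dish 394 [ 0.5416 -0.2333  0.0649] [ 0.513  -0.2628  0.0501] [ 0.5701 -0.2038  0.0797]
open 216 [ 0.5177 -0.1167  0.0582] [ 0.4888 -0.1465  0.05  ] [ 0.5465 -0.0869  0.0664]
stand ((619.9173583984375, 262.42181396484375), (320.2827453613281, 265.2945861816406), 84.73174285888672) [[473.1264 115.1365]
 [737.3003  90.7774]
 [766.7083 409.7072]
 [502.5344 434.0662]] 0.012227765734294571
cam 2262 [0.518  0.3129 0.1003] [0.5931 0.4043 0.2856]
jar [ 0.7139 -0.1012  0.03  ] [0.8266 0.0104 0.2171] [ 0.772  -0.0306  0.0837]
```

View pics/crop1.png

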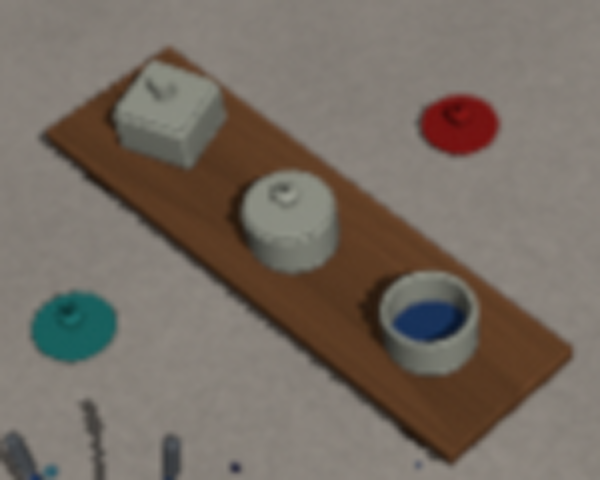

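The crop confirms the middle piece is the round lidded dish: disc lid with a knob, and paint visible in the neighbour without one. Next I measure the stand and lens.

Run:
```python
from h import *
np.set_printoptions(precision=4,suppress=True)
p,W=cloud('scene0'); Z=W[...,2]; hsv=cv2.cvtColor(p,cv2.COLOR_BGR2HSV)
for (u,v) in [(350,293),(340,300),(330,290),(400,380),(300,300),(420,410)]: print(u,v,hsv[v,u],W[v,u])
m=(hsv[...,1]>70)&(abs(Z-.0125)<.006); m[:255]=0;m[425:]=0;m[:,:312]=0;m[:,462:]=0
n,l,st,c=cv2.connectedComponentsWithStats(m.astype(np.uint8)); k=1+np.argmax(st[1:,4]); m=l==k
r=cv2.minAreaRect((W[m][:,:2]*1000).astype(np.float32)); print(r); print(cv2.boxPoints(r))
dk=m&(hsv[...,2]<105)&(hsv[...,1]>90); dk[330:]=0
print('disc',dk.sum(),(W[dk].min(0)+W[dk].max(0))/2, np.ptp(W[dk],axis=0))
for fn,b in (('scene0',(395,470,295,400)),('side0',(240,290,95,205))):
    p,W=cloud(fn); Z=W[...,2]; u0,u1,v0,v1=b; q=W[v0:v1,u0:u1].reshape(-1,3); q=q[(q[:,2]>.09)&(q[:,2]<.4)]
    print(fn,len(q)); 
    for z in np.arange(.09,.3,.01):
        s=q[abs(q[:,2]-z)<.005]
        if len(s): print(round(z,3),len(s),s[:,:2].min(0),s[:,:2].max(0))
p=cv2.imread('pics/side0.png')[90:330,220:420]; q=cv2.imread('pics/scene0.png')[255:425,310:465]
cv2.imwrite('pics/c2.png',np.hstack([cv2.resize(np.clip(p*1.8,0,255).astype(np.uint8),(400,480)),cv2.resize(q,(400,480))]))
```

```text
350 293 [ 15 133  67] [0.5419 0.1561 0.0147]
340 300 [ 15 130  61] [0.5699 0.1556 0.0143]
330 290 [ 19 103 114] [0.5721 0.123  0.0133]
400 380 [ 19 101 129] [0.5833 0.3621 0.0112]
300 300 [ 15  26 140] [0.6366 0.0977 0.0022]
420 410 [ 18  37 124] [ 0.588   0.4273 -0.0015]
((547.9321899414062, 269.0594482421875), (320.2827453613281, 120.71345520019531), 84.73174285888672)
[[473.1264 115.1365]
 [593.33   104.0527]
 [622.7379 422.9824]
 [502.5344 434.0662]]
disc 1487 [0.5499 0.2011 0.0129] [0.1046 0.1852 0.0111]
scene0 2278
0.09 8 [0.5615 0.3829] [0.5648 0.3938]
0.1 14 [0.5594 0.3818] [0.5647 0.395 ]
0.11 15 [0.5576 0.3825] [0.5656 0.3953]
0.12 19 [0.5581 0.3829] [0.5653 0.3955]
0.13 16 [0.56   0.3819] [0.5646 0.395 ]
0.14 13 [0.5588 0.385 ] [0.5651 0.3952]
0.15 12 [0.5577 0.3878] [0.5648 0.3953]
0.16 8 [0.5604 0.3893] [0.5647 0.3947]
0.18 34 [0.5693 0.339 ] [0.5928 0.3731]
0.19 78 [0.5529 0.317 ] [0.5931 0.4041]
0.2 166 [0.5303 0.3129] [0.5929 0.4042]
0.21 356 [0.5309 0.3136] [0.5927 0.4043]
0.22 687 [0.518  0.3144] [0.5929 0.4025]
0.23 560 [0.5205 0.3309] [0.5914 0.3951]
0.24 119 [0.5
[... 336 characters left out ...]
98] [0.5598 0.389 ]
0.12 23 [0.5489 0.3797] [0.5609 0.3895]
0.13 24 [0.5487 0.3771] [0.5625 0.3925]
0.14 20 [0.5481 0.3803] [0.562  0.3871]
0.15 2 [0.5494 0.3831] [0.5504 0.3878]
0.17 1 [0.5236 0.3482] [0.5236 0.3482]
0.18 52 [0.5153 0.316 ] [0.5866 0.3721]
0.19 110 [0.5144 0.3122] [0.5872 0.3735]
0.2 137 [0.5141 0.3106] [0.5892 0.3672]
0.21 189 [0.5141 0.3107] [0.5864 0.404 ]
0.22 267 [0.5138 0.3106] [0.5882 0.4024]
0.23 260 [0.517  0.3334] [0.5877 0.3917]
0.24 64 [0.5398 0.3455] [0.5623 0.3905]
0.25 25 [0.5485 0.377 ] [0.5593 0.3888]
0.26 32 [0.5485 0.3786] [0.5602 0.3912]
0.27 26 [0.5475 0.3812] [0.562  0.3886]
0.28 34 [0.5472 0.3786] [0.5616 0.395 ]
0.29 1 [0.55   0.3884] [0.55   0.3884]
```

View pics/c2.png

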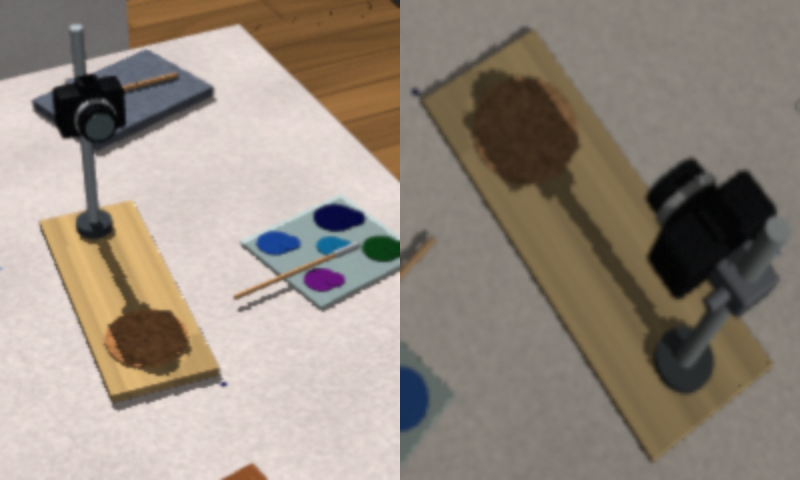

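The left crop (side view) shows the lens facing the cork disc. The stand rectangle measures 320 x 121 mm, which matches, so the disc is at about (0.5395, 0.179) and the post check agrees. Now the lens height.

Run:
```python
from h import *
np.set_printoptions(precision=4,suppress=True)
y=np.array([.0918,.9958]); x=np.array([.9958,-.0918]); c=np.array([.5395,.179])
for fn,b in (('scene0',(395,470,295,400)),('side0',(240,290,95,205))):
    p,W=cloud(fn); u0,u1,v0,v1=b; q=W[v0:v1,u0:u1].reshape(-1,3); q=q[(q[:,2]>.15)&(q[:,2]<.275)]
    L=np.c_[(q[:,:2]-c)@x,(q[:,:2]-c)@y,q[:,2]]
    for a,bb in ((.125,.14),(.14,.155),(.155,.172),(.172,.2),(.2,.24)):
        s=L[(L[:,1]>a)&(L[:,1]<bb)]
        if len(s): print(fn,a,len(s),np.percentile(s,[1,50,99],axis=0).ravel(),s[:,2].min(),s[:,2].max())
    s=L[(L[:,1]>.16)&(L[:,1]<.2)]; print(np.histogram(s[:,2],bins=np.arange(.17,.26,.004)))
```

```text
scene0 0.125 44 [-0.0178  0.1357  0.2011  0.005   0.1385  0.2164  0.019   0.1399  0.221 ] 0.20080105606459375 0.2211707241744686
scene0 0.14 225 [-0.0192  0.1401  0.1948  0.0071  0.1476  0.2178  0.0213  0.1549  0.2247] 0.19384358051430994 0.22549817089987312
scene0 0.155 370 [-0.0351  0.1552  0.1816  0.0085  0.1657  0.2239  0.036   0.1719  0.236 ] 0.17828595373398592 0.23667790227299534
scene0 0.172 951 [-0.0356  0.1723  0.181   0.0101  0.1862  0.2252  0.0362  0.1993  0.2366] 0.17760069275024604 0.2373818389992477
scene0 0.2 509 [-0.0147  0.2005  0.156   0.0053  0.2139  0.2146  0.0276  0.2254  0.2726] 0.15015534817660636 0.27435809876972506
(array([  0,   1,  16,  21,  18,  26,  27,  20,  28,  23,  42,  66,  67,
       414, 252,  58, 153,   0,   0,   0,   0,   0]), array([0.17 , 0.174, 0.178, 0.182, 0.186, 0.19 , 0.194, 0.198, 0.202,
       0.206, 0.21 , 0.214, 0.218, 0.222, 0.226, 0.23 , 0.234, 0.238,
       0.242, 0.246, 0.25 , 0.254, 0.258]))
side0 0.125 228 [-0.0232  0.1317  0.1836 -0.0043  0.1365  0.2053  0.0165  0.1399  0.2219] 0.18229427770008777 0.2226025628951286
side0 0.14 125 [-0.0257  0.1401  0.1828 -0.0086  0.1485  0.2161  0.0174  0.1547  0.2244] 0.1796345962613134 0.22466351815348806
side0 0.155 474 [-0.0407  0.1561  0.178  -0.012   0.1636  0.218   0.0326  0.1711  0.2364] 0.17433568275692102 0.23783706628497425
side0 0.172 195 [-0.0409  0.1722  0.1794 -0.0149  0.1815  0.2268  0.0307  0.1952  0.2391] 0.178281681416099 0.26333412285114255
side0 0.2 141 [-0.0166  0.2006  0.2137 -0.0056  0.2054  0.2479  0.0032  0.2228  0.2732] 0.21226742867016513 0.27387890113832214
(array([  0,   7,  20,  22,  19,  13,  24,  16,  21,  32,  22,  32,  49,
       109, 138,  29,  52,   2,   1,   0,   0,   0]), array([0.17 , 0.174, 0.178, 0.182, 0.186, 0.19 , 0.194, 0.198, 0.202,
       0.206, 0.21 , 0.214, 0.218, 0.222, 0.226, 0.23 , 0.234, 0.238,
       0.242, 0.246, 0.25 , 0.254, 0.258]))
```

Lens height is about 0.2025 (barrel 0.183–0.223, hump top 0.237 − 0.035). The body spans 0.178–0.228, which is consistent. I'll hover over the dish next.

```bash
cat >> h.py <<'E'
from scipy.spatial.transform import Rotation as Ro
def shift(x,y,z,yaw):
    s=read_state(); R=Ro.from_rotvec(s['tcp_rot']).as_matrix(); d=R.T@(np.array([x,y,z])-s['tool_pos'])
    cy=np.degrees(np.arctan2(R[1,1],R[0,1])); r=(cy-yaw+90)%180-90
    print('t',round(s['time'],2),'pos',np.round(s['tool_pos'],4),'tilt z',np.round(R[:,2],4),'yaw',round(cy,1),'shift mm',np.round(d*1000,1),'roll',round(r,1),'w',round(s['width'],3),'grip',np.round(s['grip_force'],1),'F',np.round(s['wrist_force'],1))
E
python3 -c "
from h import *
shift(.54,-.234,.2,8.6)"
```

```text
t 0.15 pos [0.1979 0.6447 0.2302] tilt z [-6.0e-04 -1.7e-03 -1.0e+00] yaw 72.9 shift mm [-584.9 -739.6   31.5] roll 64.3 w 0.998 grip 0.0 F [-0.5  0.4  0.1]
```

Emit:
step_arm:
  commands:
    - {"fingers": -1, "dx": -585, "dy": -740, "dz": 30, "roll": 0}

```text
time: 0.28
tool_pos: [0.22, 0.5889, 0.2281]
tcp_rot: [-0.461, -3.107, -0.0]
wrist_force: [1.5, -1.7, 0.0]
width: 0.997
grip_force: 0.0
```

I sent that row in mm instead of m. The per-row clamp limited it to one step in the right direction, so no harm was done. From here I use metres.

```bash
python3 -c "
from h import *
shift(.54,-.234,.2,8.6)"
```

```text
t 0.28 pos [0.22   0.5889 0.2281] tilt z [-4.e-04  4.e-04 -1.e+00] yaw 73.1 shift mm [-545.1 -694.6   27.7] roll 64.5 w 0.997 grip 0.0 F [ 1.5 -1.7  0. ]
```

Emit:
step_arm:
  commands:
    - {"fingers": -1, "dx": -0.038, "dy": -0.049, "dz": 0.002, "roll": 8}
    - {"fingers": -1, "dx": -0.076, "dy": -0.098, "dz": 0.004, "roll": 16}
    - {"fingers": -1, "dx": -0.114, "dy": -0.147, "dz": 0.006, "roll": 24}
    - {"fingers": -1, "dx": -0.152, "dy": -0.196, "dz": 0.008, "roll": 32}
    - {"fingers": -1, "dx": -0.19, "dy": -0.245, "dz": 0.01, "roll": 40}
    - {"fingers": -1, "dx": -0.228, "dy": -0.294, "dz": 0.012, "roll": 48}
    - {"fingers": -1, "dx": -0.266, "dy": -0.343, "dz": 0.014, "roll": 56}
    - {"fingers": -1, "dx": -0.304, "dy": -0.392, "dz": 0.016, "roll": 64.5}

```text
time: 1.27
tool_pos: [0.3965, 0.1213, 0.2133]
tcp_rot: [2.057, 2.374, 0.001]
wrist_force: [2.1, -0.3, 0.0]
width: 1.001
grip_force: 0.0
```

```bash
python3 -c "
from h import *
shift(.54,-.234,.2,8.6)"
```

```text
t 1.27 pos [0.3965 0.1213 0.2133] tilt z [ 9.e-04  3.e-04 -1.e+00] yaw 8.2 shift mm [-372.1   91.4   13.4] roll -0.4 w 1.001 grip 0.0 F [ 2.1 -0.3  0. ]
```

Emit:
step_arm:
  commands:
    - {"fingers": -1, "dx": -0.055, "dy": 0.014, "dz": 0.002}
    - {"fingers": -1, "dx": -0.11, "dy": 0.028, "dz": 0.004}
    - {"fingers": -1, "dx": -0.165, "dy": 0.042, "dz": 0.006}
    - {"fingers": -1, "dx": -0.22, "dy": 0.056, "dz": 0.008}
    - {"fingers": -1, "dx": -0.275, "dy": 0.07, "dz": 0.01}
    - {"fingers": -1, "dx": -0.33, "dy": 0.082, "dz": 0.012}
    - {"fingers": -1, "dx": -0.372, "dy": 0.091, "dz": 0.013}
    - {"fingers": -1, "dx": -0.372, "dy": 0.091, "dz": 0.013}

```text
invalid input
```

```bash
python3 -c "
from h import *
save('wrist','w1')
shift(.54,-.234,.2,8.6)
p,W=cloud('w1'); Z=W[...,2]
m=(Z>.055)&(Z<.075)
n,l,st,c=cv2.connectedComponentsWithStats(m.astype(np.uint8))
for i in range(1,n):
  if st[i,4]>300:
    q=W[l==i]; print(st[i],c[i],(q.min(0)+q.max(0))/2,np.ptp(q,axis=0),cv2.minEnclosingCircle(q[:,:2].astype(np.float32)*1000))
"
```

```text
t 1.32 pos [0.3987 0.1142 0.2131] tilt z [ 0.0021 -0.0061 -1.    ] yaw 7.6 shift mm [-363.7   94.    15.5] roll -1.0 w 1.003 grip 0.0 F [ 1.6 -3.4 -0.2]
```

View pics/w1.png

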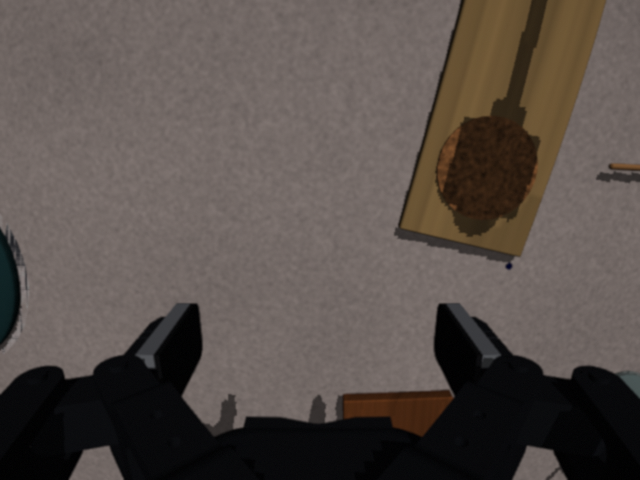

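The last call was refused, probably for the missing roll. The wrist view shows the cork disc at (487,168), and the camera looks toward tool +x, so I'll look at the dish from about 80 mm behind it. I also check the disc from this picture.

```bash
python3 -c "
from h import *
p,W=cloud('w1'); hsv=cv2.cvtColor(p,cv2.COLOR_BGR2HSV)
m=(abs(W[...,2]-.0135)<.006)&(hsv[...,1]>70)
m[:,:380]=0; m[270:]=0
q=W[m]; s=q[q[:,1]<.2]
r=cv2.minAreaRect((q[:,:2]*1000).astype(np.float32)); print(r,cv2.boxPoints(r))
for u,v in((436,168),(538,168),(487,117),(487,222),(487,168)):print(W[v,u])
shift(.528,-.315,.2,8.6)
"
```

```text
((584.146484375, 210.5926971435547), (232.2558135986328, 204.2805633544922), 84.61019897460938) [[471.54977 104.57237]
 [674.9272   85.38408]
 [696.74316 316.61304]
 [493.36578 335.80133]]
[0.49412424 0.16253149 0.01290434]
[0.58552303 0.17609762 0.01237486]
[0.52825552 0.2109637  0.01473388]
[0.5507963  0.12186555 0.01261329]
[0.53784258 0.16919288 0.01539132]
t 1.32 pos [0.3987 0.1142 0.2131] tilt z [ 0.0021 -0.0061 -1.    ] yaw 7.6 shift mm [-442.4   71.4   16. ] roll -1.0 w 1.003 grip 0.0 F [ 1.6 -3.4 -0.2]
```

Emit:
step_arm:
  commands:
    - {"fingers": -1, "dx": -0.058, "dy": 0.01, "dz": 0.002, "roll": 0}
    - {"fingers": -1, "dx": -0.116, "dy": 0.02, "dz": 0.004, "roll": 0}
    - {"fingers": -1, "dx": -0.174, "dy": 0.03, "dz": 0.006, "roll": 0}
    - {"fingers": -1, "dx": -0.232, "dy": 0.04, "dz": 0.008, "roll": 0}
    - {"fingers": -1, "dx": -0.29, "dy": 0.05, "dz": 0.01, "roll": 0}
    - {"fingers": -1, "dx": -0.348, "dy": 0.06, "dz": 0.012, "roll": 0}
    - {"fingers": -1, "dx": -0.4, "dy": 0.066, "dz": 0.014, "roll": 0}
    - {"fingers": -1, "dx": -0.442, "dy": 0.071, "dz": 0.016, "roll": 0}

```text
time: 2.33
tool_pos: [0.5316, -0.3055, 0.1967]
tcp_rot: [-2.052, -2.378, 0.0]
wrist_force: [0.3, 0.6, 0.6]
width: 0.999
grip_force: 0.0
```

Emit:
step_arm:
  commands:
    - {"fingers": -1, "dx": 0, "dy": 0, "dz": 0, "roll": 0}
    - {"fingers": -1, "dx": 0, "dy": 0, "dz": 0, "roll": 0}
    - {"fingers": -1, "dx": 0, "dy": 0, "dz": 0, "roll": 0}

```text
time: 2.7
tool_pos: [0.5312, -0.3023, 0.1972]
tcp_rot: [-2.05, -2.38, -0.0]
wrist_force: [-0.1, -0.7, 0.4]
width: 0.997
grip_force: 0.0
```

```bash
python3 -c "
from h import *
save('wrist','w2')
shift(.54,-.234,.2,8.6)
p,W=cloud('w2'); Z=W[...,2]
for lo,hi in((.055,.063),(.063,.07),(.074,.085)):
 m=(Z>lo)&(Z<hi)
 n,l,st,c=cv2.connectedComponentsWithStats(m.astype(np.uint8))
 for i in range(1,n):
  if st[i,4]>100:
    q=W[l==i]; print(lo,st[i],c[i],(q.min(0)+q.max(0))/2,np.ptp(q,axis=0),cv2.minEnclosingCircle(q[:,:2].astype(np.float32)*1000))
"
```

```text
t 2.75 pos [ 0.5313 -0.3024  0.1974] tilt z [-1.e-04  2.e-04 -1.e+00] yaw 8.5 shift mm [66.3 18.7 -2.6] roll -0.1 w 0.997 grip 0.0 F [0.6 0.2 0.1]
0.055 [291 261  84  59 596] [332.37416107 279.9647651 ] [ 0.55034821 -0.34798513  0.05900341] [0.06748255 0.04306829 0.00797873] ((550.3115234375, -359.88543701171875), 34.80875778198242)
0.063 [ 302   90   84   86 4811] [343.33797547 132.73810019] [ 0.53757316 -0.23521715  0.06620483] [0.05678453 0.05649523 0.00640603] ((537.5641479492188, -235.26451110839844), 28.50083351135254)
0.063 [339 128  13  12 120] [345.25  133.875] [ 0.53841308 -0.23497979  0.06680896] [0.00838522 0.00741025 0.00366277] ((538.4291381835938, -235.38265991210938), 4.212488651275635)
0.063 [ 292  267   82   76 3363] [332.79244722 303.83794231] [ 0.55025058 -0.36039065  0.0665032 ] [0.06482394 0.06435649 0.00699133] ((550.2506103515625, -360.3197937011719), 33.537899017333984)
0.074 [333 122  25  24 348] [344.69252874 133.53735632] [ 0.53763336 -0.23500288  0.07841043] [0.01586551 0.01498008 0.00562399] ((537.6267700195312, -235.21469116210938), 7.955347061157227)
0.074 [324 303  20  21 329] [333.65349544 313.34346505] [ 0.55043904 -0.36076617  0.07789059] [0.01386373 0.01470143 0.00749682] ((550.61181640625, -360.88934326171875), 7.733177661895752)
```

View pics/w2.png

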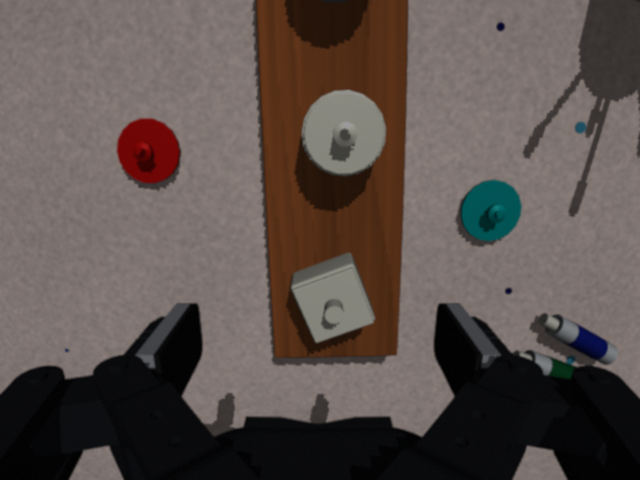

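The wrist view shows the white round lidded dish at (343,133), centre (0.5376, −0.2351), top 0.066, as expected. The fingers clear the square dish, so I move over it and down.

```bash
python3 -c "
from h import *
shift(.538,-.235,.031,8.6)"
```

```text
t 2.75 pos [ 0.5313 -0.3024  0.1974] tilt z [-1.e-04  2.e-04 -1.e+00] yaw 8.5 shift mm [ 65.6  16.6 166.4] roll -0.1 w 0.997 grip 0.0 F [0.6 0.2 0.1]
```

Emit:
step_arm:
  commands:
    - {"fingers": -1, "dx": 0.033, "dy": 0.008, "dz": 0.0, "roll": 0}
    - {"fingers": -1, "dx": 0.066, "dy": 0.0165, "dz": 0.0, "roll": 0}
    - {"fingers": -1, "dx": 0.066, "dy": 0.0165, "dz": 0.03, "roll": 0}
    - {"fingers": -1, "dx": 0.066, "dy": 0.0165, "dz": 0.06, "roll": 0}
    - {"fingers": -1, "dx": 0.066, "dy": 0.0165, "dz": 0.09, "roll": 0}
    - {"fingers": -1, "dx": 0.066, "dy": 0.0165, "dz": 0.11, "roll": 0}
    - {"fingers": -1, "dx": 0.066, "dy": 0.0165, "dz": 0.13, "roll": 0}
    - {"fingers": -1, "dx": 0.066, "dy": 0.0165, "dz": 0.13, "roll": 0}

```text
time: 3.75
tool_pos: [0.5368, -0.2352, 0.0656]
tcp_rot: [-2.05, -2.377, 0.001]
wrist_force: [0.3, 0.1, -0.8]
width: 1.0
grip_force: 0.0
```

```bash
python3 -c "
from h import *
shift(.538,-.235,.031,8.6)"
```

```text
t 3.75 pos [ 0.5368 -0.2352  0.0656] tilt z [-0.003   0.0014 -1.    ] yaw 8.5 shift mm [-0.1  1.3 34.6] roll -0.1 w 1.0 grip 0.0 F [ 0.3  0.1 -0.8]
```

Centred, so I lower it the rest of the way and close.

Emit:
step_arm:
  commands:
    - {"fingers": -1, "dx": 0, "dy": 0.001, "dz": 0.015, "roll": 0}
    - {"fingers": -1, "dx": 0, "dy": 0.001, "dz": 0.028, "roll": 0}
    - {"fingers": -1, "dx": 0, "dy": 0.001, "dz": 0.034, "roll": 0}
    - {"fingers": -1, "dx": 0, "dy": 0.001, "dz": 0.034, "roll": 0}
    - {"fingers": -1, "dx": 0, "dy": 0.001, "dz": 0.034, "roll": 0}

```text
time: 4.38
tool_pos: [0.5393, -0.236, 0.0336]
tcp_rot: [2.052, 2.378, 0.0]
wrist_force: [-0.8, -0.1, 0.4]
width: 1.002
grip_force: 0.0
```

Emit:
step_arm:
  commands:
    - {"fingers": -0.6, "dx": 0, "dy": 0, "dz": 0, "roll": 0}
    - {"fingers": -0.5, "dx": 0, "dy": 0, "dz": 0, "roll": 0}
    - {"fingers": -0.4, "dx": 0, "dy": 0, "dz": 0, "roll": 0}
    - {"fingers": -0.3, "dx": 0, "dy": 0, "dz": 0, "roll": 0}
    - {"fingers": 0, "dx": 0, "dy": 0, "dz": 0, "roll": 0}
    - {"fingers": 0.3, "dx": 0, "dy": 0, "dz": 0, "roll": 0}
    - {"fingers": 0.5, "dx": 0, "dy": 0, "dz": 0, "roll": 0}
    - {"fingers": 0.5, "dx": 0, "dy": 0, "dz": 0, "roll": 0}
  squeeze: 40

```text
time: 5.38
tool_pos: [0.5394, -0.236, 0.0339]
tcp_rot: [2.051, 2.378, 0.0]
wrist_force: [-0.8, 1.0, 6.7]
width: 0.664
grip_force: 43.3
```

```bash
python3 -c "
from h import *
shift(.538,-.235,.09,8.6)"
```

```text
t 5.38 pos [ 0.5394 -0.236   0.0339] tilt z [ 7.e-04 -4.e-04 -1.e+00] yaw 8.4 shift mm [  1.2  -1.2 -56.1] roll -0.2 w 0.664 grip 43.3 F [-0.8  1.   6.7]
```

Gripped: opening about 57 mm, 43 N. I lift slowly.

Emit:
step_arm:
  commands:
    - {"fingers": 0.5, "dx": 0, "dy": 0, "dz": -0.003, "roll": 0}
    - {"fingers": 0.5, "dx": 0, "dy": 0, "dz": -0.008, "roll": 0}
    - {"fingers": 0.5, "dx": 0, "dy": 0, "dz": -0.016, "roll": 0}
    - {"fingers": 0.5, "dx": 0, "dy": 0, "dz": -0.026, "roll": 0}
    - {"fingers": 0.5, "dx": 0, "dy": 0, "dz": -0.036, "roll": 0}
    - {"fingers": 0.5, "dx": 0, "dy": 0, "dz": -0.046, "roll": 0}
    - {"fingers": 0.5, "dx": 0, "dy": 0, "dz": -0.053, "roll": 0}
    - {"fingers": 0.5, "dx": 0, "dy": 0, "dz": -0.056, "roll": 0}

```text
time: 6.38
tool_pos: [0.5394, -0.236, 0.0901]
tcp_rot: [2.051, 2.378, 0.0]
wrist_force: [0.4, -0.0, -0.8]
width: 0.665
grip_force: 42.9
```

```bash
python3 -c "
from h import *
save('scene','s2'); save('side','d2')
shift(.5395,.179,.18,-5.3)
a=cv2.imread('pics/s2.png')[80:240,170:330]; b=cv2.imread('pics/d2.png')[300:480,280:480]
cv2.imwrite('pics/c3.png',np.clip(1.5*np.hstack([cv2.resize(a,(400,400)),cv2.resize(b,(400,400))]),0,255).astype(np.uint8))
"
```

```text
t 6.47 pos [ 0.5392 -0.2359  0.0897] tilt z [ 6.e-04 -3.e-04 -1.e+00] yaw 8.4 shift mm [410.4  61.2 -90.4] roll 13.7 w 0.667 grip 42.9 F [-0.7 -0.4 -1.4]
```

View pics/c3.png

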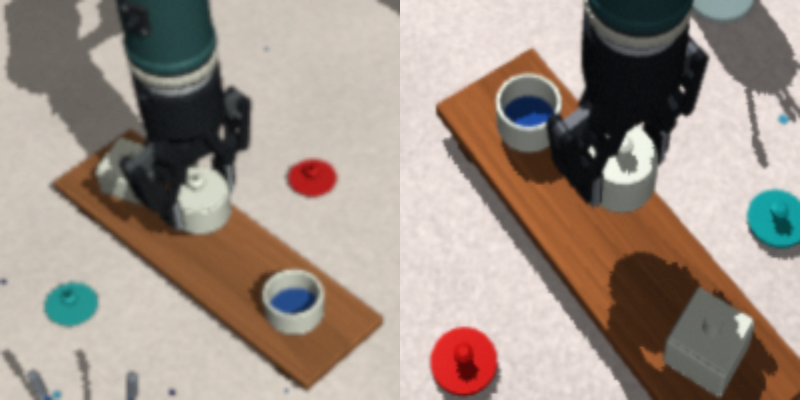

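Both crops show the dish off the rack in the fingers with the lid seated and the neighbours unmoved. I raise first, then check how far the wrist camera sticks out toward the photo camera.

Emit:
step_arm:
  commands:
    - {"fingers": 0.5, "dx": 0, "dy": 0, "dz": -0.01, "roll": 0}
    - {"fingers": 0.5, "dx": 0.005, "dy": 0.001, "dz": -0.03, "roll": 0}
    - {"fingers": 0.5, "dx": 0.02, "dy": 0.003, "dz": -0.05, "roll": 1}
    - {"fingers": 0.5, "dx": 0.045, "dy": 0.007, "dz": -0.07, "roll": 3}
    - {"fingers": 0.5, "dx": 0.075, "dy": 0.011, "dz": -0.085, "roll": 5}
    - {"fingers": 0.5, "dx": 0.105, "dy": 0.016, "dz": -0.095, "roll": 7}
    - {"fingers": 0.5, "dx": 0.135, "dy": 0.02, "dz": -0.1, "roll": 9}
    - {"fingers": 0.5, "dx": 0.165, "dy": 0.025, "dz": -0.1, "roll": 11}

```text
time: 7.48
tool_pos: [0.5403, -0.0678, 0.1918]
tcp_rot: [2.27, 2.168, 0.003]
wrist_force: [0.2, 0.5, -1.8]
width: 0.662
grip_force: 43.0
```

```bash
python3 -c "
from h import *
shift(.5395,.05,.1905,-5.3)
s=read_state();T=np.linalg.inv(calibration('wrist')['world_to_cam']);R=Ro.from_rotvec(s['tcp_rot']).as_matrix()
print('cam in tool',R.T@(T[:3,3]-s['tool_pos']))"
```

```text
t 7.47 pos [ 0.5403 -0.0678  0.1918] tilt z [ 3.2e-03 -4.0e-04 -1.0e+00] yaw -2.6 shift mm [117.6  -6.2   1.2] roll 2.7 w 0.662 grip 43.0 F [ 0.2  0.5 -1.8]
cam in tool [ 0.0681861  -0.00122192 -0.14323626]
```

The wrist camera sits at z≈0.33, above the post top, so it clears. I go to a waypoint for a close look at the disc.

Emit:
step_arm:
  commands:
    - {"fingers": 0.5, "dx": 0.03, "dy": -0.002, "dz": 0.001, "roll": 1}
    - {"fingers": 0.5, "dx": 0.06, "dy": -0.003, "dz": 0.001, "roll": 2}
    - {"fingers": 0.5, "dx": 0.085, "dy": -0.005, "dz": 0.001, "roll": 2.7}
    - {"fingers": 0.5, "dx": 0.105, "dy": -0.006, "dz": 0.001, "roll": 2.7}
    - {"fingers": 0.5, "dx": 0.115, "dy": -0.006, "dz": 0.001, "roll": 2.7}
    - {"fingers": 0.5, "dx": 0.118, "dy": -0.006, "dz": 0.001, "roll": 2.7}
    - {"fingers": 0.5, "dx": 0.118, "dy": -0.006, "dz": 0.001, "roll": 2.7}
    - {"fingers": 0.5, "dx": 0.118, "dy": -0.006, "dz": 0.001, "roll": 2.7}

```text
time: 8.48
tool_pos: [0.5388, 0.0486, 0.1882]
tcp_rot: [2.322, 2.116, -0.001]
wrist_force: [-0.4, 0.2, -2.0]
width: 0.672
grip_force: 42.9
```

```bash
python3 -c "
from h import *
save('wrist','w3')
shift(.5395,.179,.1905,-5.3)
p,W=cloud('w3'); hsv=cv2.cvtColor(p,cv2.COLOR_BGR2HSV)
y=np.array([.0918,.9958]); x=np.array([.9958,-.0918]); c=np.array([.5395,.179])
q=W.reshape(-1,3); L=np.c_[(q[:,:2]-c)@x,(q[:,:2]-c)@y,q[:,2]].reshape(480,640,3)
S=hsv[...,1]>70
# board edges in stand frame (expect +-60, -70)
m=S&(abs(L[...,2]-.012)<.006)&(abs(L[...,0])<.075)&(L[...,1]>-.09)
for a,b in((-.05,-.03),(0,.02),(.04,.06),(.07,.09)):
  r=m&(L[...,1]>a)&(L[...,1]<b); print(a,r.sum(),np.percentile(L[r][:,0],[.3,99.7]) if r.sum() else '')
r=m&(abs(L[...,0])<.04); print('near',np.percentile(L[r][:,1],.3))
a=W[...,2]; print('lens-ish', np.nanmax(L[...,2][(L[...,1]>.1)]) if (L[...,1]>.1).any() else '')
k=(L[...,2]>.15)&(L[...,1]>.11); print(k.sum(), np.percentile(L[k],[1,50,99],axis=0) if k.sum() else '')
"
```

```text
t 8.53 pos [0.5388 0.0486 0.1882] tilt z [-2.e-04 -2.e-04 -1.e+00] yaw -5.3 shift mm [129.9 -11.4  -2.3] roll -0.0 w 0.669 grip 42.9 F [ 0.5 -0.8 -1.4]
-0.05 4183 [-0.06266153  0.0555964 ]
0 4501 [-0.06267538  0.05574049]
0.04 0 
0.07 0 
near -0.07019801053610221
lens-ish 
0
```

View pics/w3.png

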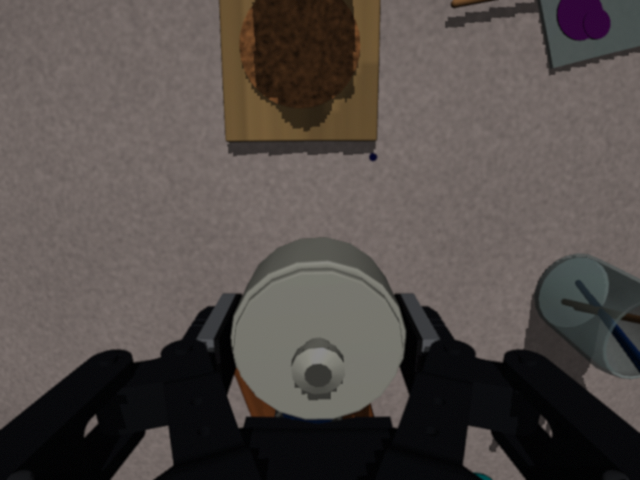

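The picture shows the dish held level, lid seated and centred around (318,340), with the disc ahead at (300,50). I compare the held dish with the disc in the same camera to cancel the bias.

```bash
python3 -c "
from h import *
np.set_printoptions(precision=4,suppress=True)
save('scene','s3'); save('side','d3'); t=read_state()['tool_pos']; print(t)
for fn in('w3','s3','d3'):
  p,W=cloud(fn); hsv=cv2.cvtColor(p,cv2.COLOR_BGR2HSV); d=np.linalg.norm(W[...,:2]-t[:2],axis=-1)
  m=(d<.04)&(W[...,2]>.16)&(W[...,2]<.245)&(hsv[...,2]>55)&(hsv[...,1]<70)
  q=W[m]; print(fn,m.sum(),'mm rel tcp',1000*(np.percentile(q,[.5,99.5],axis=0)-t))
  k=q[(q[:,2]>t[2]+.026)&(q[:,2]<t[2]+.037)]; 
  if len(k)>30: print(' lid z',1000*(np.median(k[:,2])-t[2]),'circle',np.array(cv2.minEnclosingCircle(k[:,:2].astype(np.float32)*1000)[0])-1000*t[:2],cv2.minEnclosingCircle(k[:,:2].astype(np.float32)*1000)[1])
  if len(k)>30:
    A=np.c_[k[:,:2]-k[:,:2].mean(0),np.ones(len(k))]; print(' tilt',np.linalg.lstsq(A,k[:,2],rcond=None)[0][:2])
  kn=q[(q[:,2]>t[2]+.041)]; print(' knob',len(kn),1000*(kn.mean(0)-t) if len(kn) else '')
"
```

```text
[0.5388 0.0487 0.1882]
w3 25509 mm rel tcp [[-34.0928 -24.2538   2.8594]
 [ 33.6416  29.3671  45.6016]]
 lid z 32.51967839439515 circle [-0.4423  7.7069] 35.04692459106445
 tilt [-0.0041 -0.0339]
 knob 1920 [-0.6768  3.3809 43.9977]
s3 701 mm rel tcp [[-37.2765 -13.6873  -0.2103]
 [ 37.0971  30.7006  45.9499]]
 lid z 31.59882067871514 circle [-0.0068  9.2825] 37.32767105102539
 tilt [ 0.0026 -0.0529]
 knob 38 [ 2.6362  4.0397 43.3581]
d3 809 mm rel tcp [[-30.5242 -28.6598  -1.6242]
 [ 30.8566  25.9006  47.2872]]
 lid z 32.69731933392697 circle [-0.6364 -0.0985] 29.564298629760742
 tilt [0.017  0.0443]
 knob 46 [-3.3547 -1.2476 44.836 ]
```

Offsets agree to within about 2 mm: mid-body is at TCP + 12 mm, and the dish axis is about 1 mm in +y of the TCP. The final TCP target is (0.5378, 0.178, 0.190).

```bash
python3 -c "
from h import *
shift(.5378,.178,.190,-5.3)"
```

```text
t 8.62 pos [0.5388 0.0487 0.1882] tilt z [-2.e-04 -1.e-04 -1.e+00] yaw -5.3 shift mm [128.6 -13.   -1.8] roll -0.0 w 0.667 grip 42.9 F [ 0.7 -0.5 -1.8]
```

Emit:
step_arm:
  commands:
    - {"fingers": 0.5, "dx": 0.01, "dy": -0.001, "dz": -0.001, "roll": 0}
    - {"fingers": 0.5, "dx": 0.03, "dy": -0.003, "dz": -0.002, "roll": 0}
    - {"fingers": 0.5, "dx": 0.055, "dy": -0.006, "dz": -0.002, "roll": 0}
    - {"fingers": 0.5, "dx": 0.08, "dy": -0.008, "dz": -0.002, "roll": 0}
    - {"fingers": 0.5, "dx": 0.103, "dy": -0.01, "dz": -0.002, "roll": 0}
    - {"fingers": 0.5, "dx": 0.119, "dy": -0.012, "dz": -0.002, "roll": 0}
    - {"fingers": 0.5, "dx": 0.126, "dy": -0.013, "dz": -0.002, "roll": 0}
    - {"fingers": 0.5, "dx": 0.1285, "dy": -0.013, "dz": -0.002, "roll": 0}

```text
time: 9.62
tool_pos: [0.5375, 0.1788, 0.1902]
tcp_rot: [2.32, 2.118, -0.0]
wrist_force: [-0.4, 0.0, -1.1]
width: 0.666
grip_force: 42.9
```

Emit:
step_arm:
  commands:
    - {"fingers": 0.5, "dx": 0, "dy": 0, "dz": 0, "roll": 0}
    - {"fingers": 0.5, "dx": 0, "dy": 0, "dz": 0, "roll": 0}
    - {"fingers": 0.5, "dx": 0, "dy": 0, "dz": 0, "roll": 0}
    - {"fingers": 0.5, "dx": 0, "dy": 0, "dz": 0, "roll": 0}

```text
time: 10.12
tool_pos: [0.5377, 0.178, 0.1903]
tcp_rot: [2.322, 2.116, -0.0]
wrist_force: [0.3, 0.2, -1.0]
width: 0.667
grip_force: 42.9
```

```bash
python3 -c "
from h import *
save('scene','s4'); save('side','d4')
shift(.5378,.178,.190,-5.3)
t=read_state()['tool_pos']
for fn in('s4','d4'):
  p,W=cloud(fn); hsv=cv2.cvtColor(p,cv2.COLOR_BGR2HSV); d=np.linalg.norm(W[...,:2]-t[:2],axis=-1)
  m=(d<.04)&(W[...,2]>.16)&(W[...,2]<.245)&(hsv[...,2]>55)&(hsv[...,1]<70)
  print(fn,m.sum(),1000*(np.percentile(W[m],[.5,99.5],axis=0)-t))
  L=(d>.115)&(d<.155)&(W[...,2]>.16)&(W[...,2]<.25)&(W[...,1]>.25); print(' lens z',np.percentile(W[L][:,2],[1,99]),L.sum())
a=cv2.imread('pics/s4.png')[180:400,290:490]; b=cv2.imread('pics/d4.png')[60:300,190:410]
cv2.imwrite('pics/c4.png',np.clip(1.7*np.hstack([cv2.resize(a,(400,440)),cv2.resize(b,(400,440))]),0,255).astype(np.uint8))
"
```

```text
t 10.22 pos [0.5377 0.1782 0.1903] tilt z [ 0.  0. -1.] yaw -5.3 shift mm [-0.1  0.1  0.3] roll 0.0 w 0.671 grip 42.9 F [-0.1  0.1 -0.6]
s4 641 [[-32.01119862 -11.28826786  -0.41021555]
 [ 36.74091186  30.41228786  46.07418835]]
 lens z [0.19505453 0.22354478] 243
d4 632 [[-29.16088568 -29.11011099  -0.98913672]
 [ 31.76929982  27.69049715  47.83134085]]
 lens z [0.18487408 0.22248263] 58
```

View pics/c4.png

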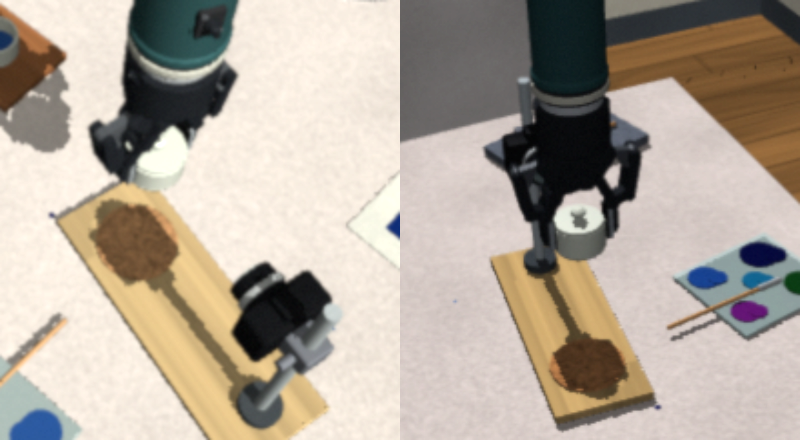

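The picture shows the dish upright with the lid seated, held over the disc in front of the untouched camera. The arm is still and on target, so I hand it in.

```bash
python3 -c "
from workcell import *
print(finish_job())"
```

```text
the job is handed in; nothing more can be done
None
```

The job is handed in at about 10 s: the round dish is held level and still with its lid on, over the cork disc, its mid-body at lens height to within about 2 mm by my measurements; no verdict came back.

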